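Set up the sharpening stone in its bench holder

ROBOT

A 6-joint arm with a two-finger parallel gripper is mounted at the origin on the work surface. World frame = base frame: x ahead of the robot, y to its left, z up, the work surface at z = 0. Lengths are in m, angles in rad, forces in N, time in s.
With the tool pointing down it reaches from about 0.35 to 0.875 m from the base axis. Payload 15.5 kg.
Tool frame: the origin (TCP) lies at the very end of the fingers, on their centre line; the grasp point (between the pads) lies 19 mm behind it (grip_point_offset is the distance from the TCP to the grasp point, in m); z points along the fingers, y is the line along which they close (so a half turn about z gives the same grasp; the last joint's range is limited). The gripper opens to 85 mm and grips with 20 to 120 N. Pads are 22 mm wide; open, the fingers measure 114 mm over their backs; the gripper's body (76 mm by 85 mm) begins 54 mm behind the grasp point. The pads swing forward as they close: fully open they stand 13 mm farther back than shut.
Start: joints at [1.155, 0.494, 1.345, -0, 1.302, -0.096], TCP at [0.196, 0.593, 0.231] pointing down, gripper open.
Joint ranges: [-2.91, 2.91], [-0.82, 2.16], [0.22, 2.67], [-1.22, 4.37], [0.12, 2.79], [-3.08, 3.08]. Speed limits (rad/s): [1.89, 1.89, 2.57, 3.01, 3.01, 3.01].

INTERFACE

Orientations are given as a unit quaternion [x, y, z, w].
In Python, from station import read_state, capture, finish_job, grip_point_offset gives the robot as it stands.
- The arm moves only by the tool step_arm, never from a script. Its argument "steps" is text: rows parted by semicolons, each of 7 numbers parted by spaces: the shift along the tool's x, y, z in mm, then the turn, a rotation vector about the tool's x, y, z in degrees, then the closure, from -1 (fully open) to 1 (shut). A call has 1 to 10 rows; each row shifts and turns the commanded pose from where the row before left it, along the tool's axes as they then stand; what a row does not reach is not made up. A row lasts 1/8 s, in which the tool goes at most 62.5 mm and 10.7 degrees, less where a joint would pass 70% of its speed; a pose out of reach is approached as far as the arm can. A call is refused whole if a number of a shift passes 62.5 or a number of a turn 10.7, either way. A call with a gripper value outside its range is refused whole. The fingers move at their own pace and stop on an object; "force" is the grip in N (left out, the last holds). Time passes only in rows, so rows that do not move let the fingers close. It gives the time, the measured TCP pose, the force, the opening and the grip force at its end, in the units of the state.
- read_state(): the state, without advancing time (a new reading comes with each control period).
- capture(name): name is "scene" or "side" or "wrist"; returns a dict with "frame" (384x512x3 uint8, blue, green, red), "mtx" (3x3 intrinsics, pixels), "pose" (4x4, takes a point from camera to world coordinates). Camera axes: x right, y up, looking along -z (the intrinsics and any distortion apply to the point x, -y, -z); pixel columns grow to the right and rows downward; lengths in m; the calibration is good to about 2 mm. The wrist camera is an equidistant fisheye: a pixel r from the principal point sees the ray r / f radians off the axis. A picture is of the moment at which its call begins. There is no depth.
- finish_job(): hands the job in; it is judged then, once.
The state is a dict: "clock": time; "joints": joint angles; "joint_velocities": joint speeds; "joint_efforts": joint torques, N m; "eef_pos": TCP position; "orientation": TCP orientation; "wrist_force": force on the tool from outside, world axes, zero at the start; "moment": the same for the moment, N m; "grip_width": opening from 0.0 (shut) to 1.0 (fully open); "grip_force": force on a finger pad.
Only numpy, scipy, OpenCV 4.12 (cv2) and the standard library are available. Lean on these libraries where they do the work, as an engineer would, in place of code of your own. Each camera call takes 0.05 s, during which the arm holds its last target. There are 200 camera calls.

TASK

First take the wooden hone that lies across the stone holder and lay it flat, hone face up, lengthways in the empty green-lined compartment of the tool tray, setting it down rather than dropping it. Then slide the sharpening stone along the board, without lifting it, square and fully home against the end stop of the holder's pocket, and finally swing the gate (the bar with the red peg) fully closed behind it. Leave the other things where they are.

Things in the scene. Friction and masses are not known exactly. Their poses are not given: they have to be found in the camera images.
- holder: Fixed stone holder: plywood board 170 (x) x 350 (y) x 12 mm, origin at the centre of its underside. Dark cleats, 12 mm high and 14 thick on the board, form a pocket 79 mm wide (inner faces x = +-39.5) from y = 45 to the end stop at y = 160, its mouth open to -y; lead-ins flare from y = 48 back to y = 18 (about 110 mm wide there). The rest of the board (y = -175 to 20) is bare.
- pocket (a point): Where the centre of the stone's underside is when the stone is home: on the holder's centre line, on the board's top (12 mm above the bench), 75 mm short of the end stop. Axes as the holder's: +y points from the open mouth into the pocket.
- stone: Two-layer sharpening stone, dark grey over brown, 75 (its x) x 150 (its y) x 26 mm (z), about 0.65 kg, origin at the centre of its underside; starts flat on the bare part of the board, short of the pocket's mouth, a little askew. When home it stands out 35 mm from the straight cleats.
- gate (a joint): Aluminium retaining bar, 14 mm wide, top 28.5 mm above the bench, on an upright pivot at holder x = 75, y = 1 mm. 0 = closed, across the mouth 2 mm behind the stone's outer end; grows as it swings open to the holder's -y, then +x, up to 2.2 rad: at q it points from the pivot along (-cos q, -sin q) in the holder's frame. It stays where left.
- gate_knob (a point): Top of the gate's upright red peg, 16 mm diameter, standing from the bar to 78.5 mm above the bench, 120 mm from the pivot.
- hone: Wooden hand hone (flat bat, blue abrasive face on top), 180 mm long (its x), 24 mm thick (z), origin at the middle of its underside. Handle 24 mm wide from x = -90 to 10, head 34 mm wide from x = 10 to 90. Starts lying across the holder's pocket on top of the two side cleats, underside 24 mm above the bench.
- tray: Wooden tool tray fixed to the bench, 210 (its x) x 184 (its y) mm, floor 6 mm thick, origin at the centre of its underside. Low walls 10 mm above the floor make three compartments side by side in y, each 200 long (x) and 56 mm wide, 60 mm apart. Two hold tools.
- slot: Green lining on the floor of the empty compartment, 196 (its x, the compartment's length) x 52 mm, 1 mm thick, origin at the centre of the compartment on the tray's floor, 6 mm above the bench.
- chisel: Bystander in the tray: chisel with a blue handle, 165 x 24 x 22 mm, lying along its compartment.
- file: Bystander in the tray: file with a red handle, 175 x 26 x 22 mm, lying along its compartment.
- glue: Bystander: white glue bottle with an orange cap, 56 mm diameter, 130 mm tall, standing behind the work.
- tin: Bystander: yellow tin, 76 mm diameter, 75 mm tall, standing behind the work.
- pot: Bystander: green plastic beaker, 72 mm diameter, 85 mm tall, off to the left.
There are look-alikes about, which are no part of the job. Of the things that look like the stone, the smaller one is meant.

How it is judged:
By the outcome, as a careful person would: the job done as asked, in the order asked, and still so for the second after the job is handed in, with the robot touching nothing.
It also fails if it takes over 61 s, if anything falls off the work surface, if the arm or the gripper's body presses on something with over 40 N, if the wrist force passes 120 N, or if a joint passes its speed limit or range.

## Working session

There is one attempt and no reset: what is moved stays moved. The work goes in short steps, Python scripts to look and compute and a tool call to move; the robot and the scene stay as the last step left them, time stands still between calls to the robot, and variables do not carry over. Pictures are saved under pics/ and viewed, at most 10 in all, crops included, and the job is handed in when it is done.

Besides the shell and the picture viewer there is one more tool, called after ">>>" as name(argument=value, ...) on one line, values as JSON. step_arm: Moves the arm, as the interface text tells. Its arguments: {"type":"object","properties":{"steps":{"type":"string"},"force":{"type":"number"}},"required":["steps"]}

```bash
ls; mkdir -p pics; python3 - <<'E'
from station import *
import cv2
for n in ("scene","side","wrist"):
    c=capture(n); cv2.imwrite(f"pics/{n}0.png",c["frame"]); print(n,c["mtx"].round(1).tolist(),c["pose"].round(3).tolist(), [k for k in c])
s=read_state(); print(s, grip_point_offset)
E
```

```text
pics
scene [[460.0, 0.0, 258.8], [0.0, 460.0, 201.4], [0.0, 0.0, 1.0]] [[0.795, -0.41, 0.448, 1.17], [0.607, 0.536, -0.587, -0.777], [0.0, 0.738, 0.675, 1.064], [0.0, 0.0, 0.0, 1.0]] ['frame', 'mtx', 'pose']
side [[376.3, 0.0, 255.6], [0.0, 376.3, 192.5], [0.0, 0.0, 1.0]] [[0.994, 0.072, -0.077, 0.407], [-0.106, 0.688, -0.718, -0.679], [0.001, 0.723, 0.691, 0.853], [0.0, 0.0, 0.0, 1.0]] ['frame', 'mtx', 'pose']
wrist [[297.3, 0.0, 258.3], [0.0, 297.3, 191.7], [0.0, 0.0, 1.0]] [[0.314, -0.912, -0.264, 0.13], [0.95, 0.301, 0.088, 0.616], [-0.001, -0.278, 0.961, 0.373], [0.0, 0.0, 0.0, 1.0]] ['frame', 'mtx', 'pose']
{'clock': 0.15, 'joints': array([ 1.15549774e+00,  4.93995793e-01,  1.34596058e+00, -3.48185442e-05,
        1.30249471e+00, -9.54894580e-02]), 'joint_velocities': array([-0.00096704, -0.00173905, -0.0033919 , -0.0002334 , -0.00057148,
       -0.00021069]), 'joint_efforts': array([ 4.46907225e-04, -8.82539392e+01, -3.84064865e+01, -2.26491684e-04,
        7.02729725e-03, -3.09390146e-05]), 'eef_pos': array([0.1963866 , 0.59306946, 0.23087456]), 'orientation': array([ 1.59219410e-01,  9.87243129e-01, -4.19536344e-04, -9.21919946e-05]), 'wrist_force': array([-0.96044968, -0.97018505,  1.06188329]), 'moment': array([-2.97934367e-05,  2.89641303e-03, -2.29221251e-02]), 'grip_force': 0.0, 'grip_width': 0.996296224147048} 0.0187
```

View pics/scene0.png

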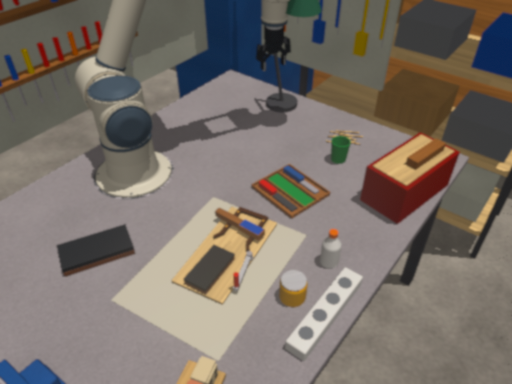

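View pics/side0.png

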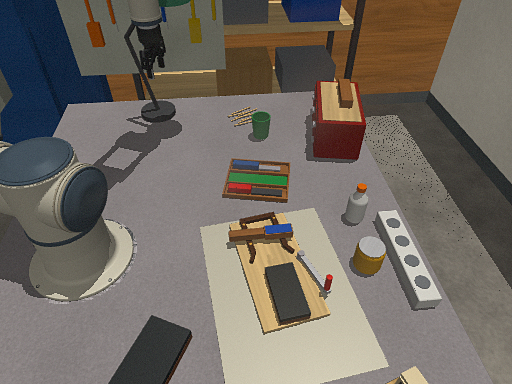

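The scene view shows the holder near (228,255), with the hone across it at (240,222), the stone at (210,268), and the gate standing open with its red peg near (237,278). The tray is at (290,190) with its green slot in the middle. The side view agrees: stone (288,292), hone (262,232), slot (257,180), peg (328,283). I'll enlarge both.

```bash
python3 - <<'E'
import cv2
for n,(x,y,w,h),k in (("scene",(165,160,170,145),4),("side",(215,150,130,185),3.2)):
    c=cv2.imread(f"pics/{n}0.png")[y:y+h,x:x+w]
    c=cv2.resize(c,None,fx=k,fy=k,interpolation=cv2.INTER_CUBIC)
    for i in range(0,w,10): cv2.putText(c,str(x+i),(int(i*k),8),0,.3,(0,255,255),1); cv2.line(c,(int(i*k),0),(int(i*k),c.shape[0]),(255,255,0) ,1) if i%20==0 else 0
    for i in range(0,h,10): cv2.putText(c,str(y+i),(0,int(i*k)+3),0,.3,(0,255,255),1); cv2.line(c,(0,int(i*k)),(c.shape[1],int(i*k)),(255,255,0),1) if i%20==0 else 0
    cv2.imwrite(f"pics/{n}0c.png",c)
E
```

```text
(no output)
```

View pics/scene0c.png

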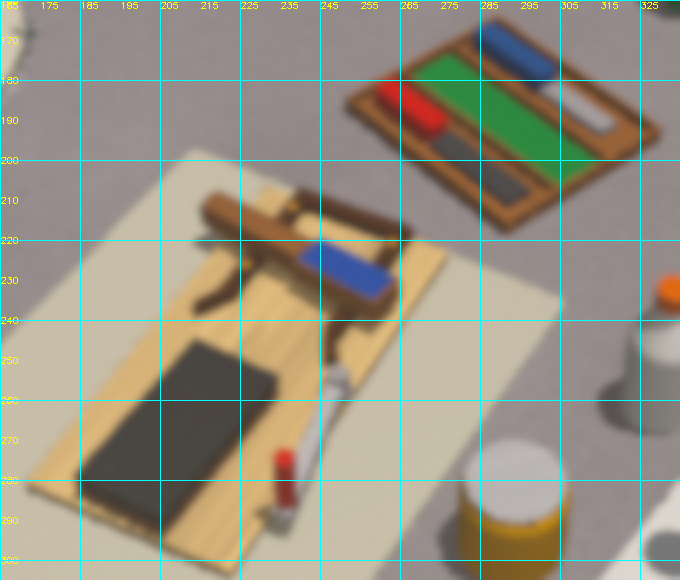

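View pics/side0c.png

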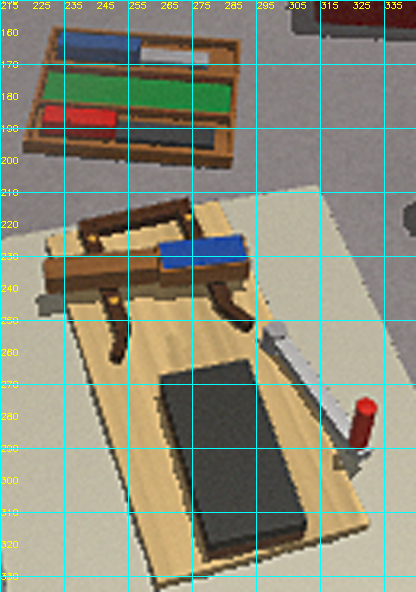

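```bash
cat > lib.py <<'E'
import numpy as np, cv2
from scipy.optimize import least_squares
CAM={"scene":([460,460,258.8,201.4],None),"side":([376.3,376.3,255.6,192.5],None)}
def proj(P,mtx,pose,fish=False):
    p=(np.asarray(P)-pose[:3,3])@pose[:3,:3]; p=p*[1,-1,-1]
    if fish:
        r=np.hypot(p[:,0],p[:,1]); s=np.arctan2(r,p[:,2])/np.maximum(r,1e-9); q=p[:,:2]*s[:,None]
    else: q=p[:,:2]/p[:,2:]
    return q*[mtx[0,0],mtx[1,1]]+mtx[:2,2]
def place(v,L):
    c,s=np.cos(v[2]),np.sin(v[2]); L=np.asarray(L,float)/1000
    return np.c_[v[0]+c*L[:,0]-s*L[:,1],v[1]+s*L[:,0]+c*L[:,1],v[3]+L[:,2]]
def fit(views,x0,z=None):
    """views: list of (mtx,pose,fish,local mm,pixels)"""
    def f(v):
        v=np.r_[v[:3],v[3] if z is None else z]
        return np.concatenate([(proj(place(v,L),m,p,fi)-px).ravel() for m,p,fi,L,px in views])
    r=least_squares(f,x0[:4] if z is None else x0[:3],loss="soft_l1")
    return r.x,np.abs(r.fun).reshape(-1,2).round(1)
E
python3 - <<'E'
from lib import *; from station import capture
S=capture("scene");D=capture("side")
def sc(*u): return np.array(u)/4+[165,160]
def sd(*u): return np.array(u)/3.2+[215,150]
def go(n,La,a,Lb,b,x0=(0.5,0.1,0.1,0.02),zz=0):
    V=[(S["mtx"],S["pose"],0,La,sc(*a)),(D["mtx"],D["pose"],0,Lb,sd(*b))]
    for z in (None,zz):
        v,e=fit(V,x0,z); print(n,v.round(4),"err",e.tolist() if z is None else e.max())
q=lambda x,y,z:[(-x,-y,z),(x,-y,z),(x,y,z),(-x,y,z)]
B=q(85,175,12)
go("holder",[B[0],B[1],B[2]],[(27,483),(229,571),(447,251)],B[:3],[(155,583),(369,520),(220,198)])
T=q(37.5,75,26)
go("stone",T,[(78,473),(163,530),(277,375),(197,340)],T,[(206,548),(305,522),(248,360),(160,376)],zz=.012)
H=[(10,17,24),(90,17,24),(90,-17,24),(10,-17,24)]
go("hone",H+[(-90,12,24)],[(323,241),(395,276),(372,300),(298,256),(217,191)],H+[(-90,-12,24)],[(158,243),(242,235),(248,258),(163,268),(45,262)],zz=.024)
G=[(-98,26,1),(98,26,1),(98,-26,1),(-98,-26,1)]
go("slot",G,[(450,52),(600,157),(556,182),(412,74)],G,[(47,72),(232,83),(230,112),(42,99)],zz=.006)
P=[(0,0,0)]
go("peg",P,[(284,452)],P,[(366,404)],zz=.0785)
E
```

```text
holder [ 0.5239 -0.0852  0.1748 -0.0066] err [[0.0, 1.3], [0.5, 0.6], [1.0, 0.6], [0.3, 0.3], [0.2, 1.5], [0.4, 1.2]]
holder [ 0.5242 -0.0877  0.1761] err 2.1
stone [ 0.5387 -0.1798  0.1156  0.0018] err [[0.3, 0.1], [0.1, 3.2], [1.1, 0.1], [0.3, 0.8], [0.6, 0.5], [0.2, 1.1], [0.3, 0.7], [0.2, 0.9]]
stone [ 0.5398 -0.1847  0.1215] err 4.1
hone [0.4958 0.0072 0.0027 0.0196] err [[0.3, 2.6], [2.0, 0.3], [1.1, 0.1], [0.9, 0.2], [1.1, 2.2], [0.8, 0.3], [0.7, 0.0], [0.9, 1.8], [0.8, 1.1], [0.1, 4.6]]
hone [ 0.4964  0.0044 -0.0071] err 4.1
slot [ 0.5163  0.2647 -0.2161  0.0068] err [[0.0, 1.2], [0.8, 0.0], [0.9, 0.4], [1.3, 0.9], [0.8, 0.6], [0.2, 0.1], [0.3, 1.4], [0.1, 1.0]]
slot [ 0.5162  0.2654 -0.2151] err 1.4
peg [ 0.6404 -0.1835  0.1     0.0768] err [[0.2, 0.4], [0.0, 0.4]]
peg [ 0.6404 -0.1843  0.1   ] err 0.6
```

>>> step_arm(steps="0 0 0 0 0 -9.1 -1; 0 0 0 0 0 -9.2 -1; -23 -45 0 0 0 0 -1; -23 -45 0 0 0 0 -1; -23 -45 0 0 0 0 -1; -23 -45 0 0 0 0 -1; -23 -45 0 0 0 0 -1; -23 -45 0 0 0 0 -1; -23 -45 0 0 0 0 -1; -23 -45 0 0 0 0 -1")

```text
clock: 1.5
eef_pos: [0.3809, 0.2318, 0.2314]
orientation: [0.0, 1.0, 0.0, 0.0]
wrist_force: [0.5, -0.2, -0.1]
grip_width: 1.003
grip_force: 0.0
```

>>> step_arm(steps="-23 -45 0 0 0 0 -1; -23 -45 0 0 0 0 -1; -23 -45 0 0 0 0 -1; -23 -45 0 0 0 0 -1; -22 -45 0 0 0 0 -1; 0 0 0 0 0 0 -1")

```text
clock: 2.25
eef_pos: [0.4956, 0.0055, 0.2312]
orientation: [0.002, 1.0, -0.0, 0.0]
wrist_force: [0.1, 1.0, 0.6]
grip_width: 1.003
grip_force: 0.0
```

```bash
python3 - <<'E'
from station import *; from lib import *
import pickle
c=capture("wrist"); pickle.dump(c,open("w1.pkl","wb"))
print(c["pose"].round(3).tolist(), read_state()["eef_pos"])
f=c["frame"].copy()
def draw(v,L,col):
    p=proj(place(v,L),c["mtx"],c["pose"],True); cv2.polylines(f2,[np.int32(np.round(p*1.5))],True,col,1)
f2=cv2.resize(f,None,fx=1.5,fy=1.5,interpolation=cv2.INTER_CUBIC)
q=lambda x,y,z:[(-x,-y,z),(x,-y,z),(x,y,z),(-x,y,z)]
draw((.5242,-.0877,.176,0),q(85,175,12),(0,255,255))
draw((.5398,-.1847,.1215,.012),q(37.5,75,26),(255,255,0))
draw((.4964,.0044,-.007,.024),[(-90,-12,24),(10,-12,24),(10,-17,24),(90,-17,24),(90,17,24),(10,17,24),(10,12,24),(-90,12,24)],(0,0,255))
draw((.5162,.2654,-.215,.006),q(98,26,1),(255,0,255))
cv2.imwrite("pics/w1.png",f2)
E
```

```text
[[0.003, -0.96, -0.279, 0.426], [1.0, 0.003, 0.001, 0.007], [-0.001, -0.279, 0.96, 0.374], [0.0, 0.0, 0.0, 1.0]] [0.49458779 0.00698531 0.23108429]
```

View pics/w1.png

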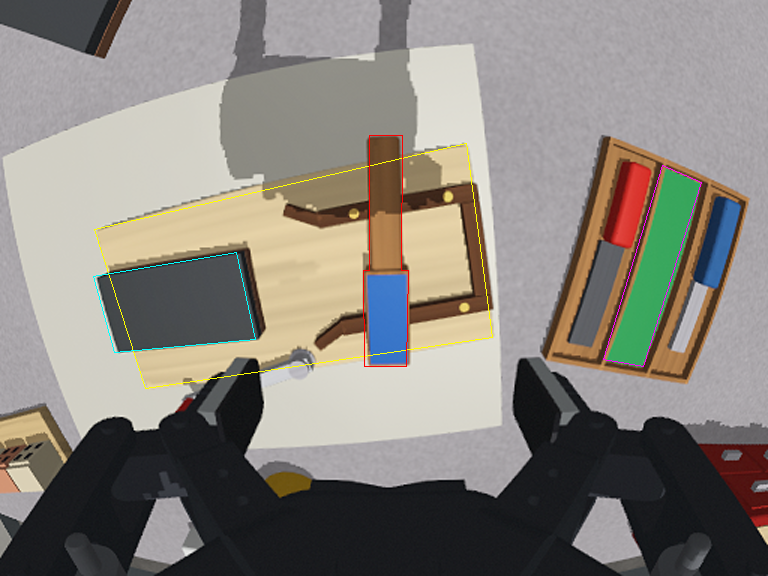

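The wrist view with the fits projected into it confirms the hone (red outline, around (387,250)), holder, slot (653,265) and stone (175,302). Descending on the hone's handle.

>>> step_arm(steps="0 -3 45 0 0 0 -1; 0 0 45 0 0 0 -1; 0 0 45 0 0 0 -1; 0 0 40 0 0 0 -1; 0 0 24 0 0 0 -1; 0 0 0 0 0 0 -1; 0 0 0 0 0 0 1; 0 0 0 0 0 0 1; 0 0 0 0 0 0 1; 0 0 0 0 0 0 1", force=40)

```text
clock: 3.55
eef_pos: [0.4946, 0.0052, 0.0331]
orientation: [0.0, 1.0, -0.0, 0.001]
wrist_force: [-1.5, 0.7, 11.9]
grip_width: 0.267
grip_force: 38.6
```

>>> step_arm(steps="0 0 -15 0 0 0 1; 0 0 -40 0 0 0 1; 0 0 -40 0 0 0 1; -3.3 43 0 0 0 0 1; -3.3 43 0 0 0 0 1; -3.3 43 0 0 0 0 1; -3.3 43 0 0 0 0 1; -3.3 43 0 0 0 6.2 1; 0 0 0 0 0 6.1 1; 0 0 0 0 0 0 1")

```text
clock: 4.8
eef_pos: [0.5106, 0.2205, 0.1279]
orientation: [0.107, 0.994, 0.0, 0.0]
wrist_force: [-0.1, 0.7, -1.8]
grip_width: 0.274
grip_force: 40.8
```

```bash
cat > look.py <<'E'
from station import *; from lib import *
import sys
def look(name,items,k=1.5,cam="wrist",crop=None):
    c=capture(cam); f=cv2.resize(c["frame"],None,fx=k,fy=k,interpolation=cv2.INTER_CUBIC)
    for v,L,col in items:
        p=proj(place(v,L),c["mtx"],c["pose"],cam=="wrist"); cv2.polylines(f,[np.int32(np.round(p*k))],True,col,1)
    if crop: x,y,w,h=[int(a*k) for a in crop]; f=f[y:y+h,x:x+w]
    cv2.imwrite(f"pics/{name}.png",f); s=read_state()
    a=s["orientation"]; print(s["eef_pos"].round(4),"tool x deg",np.degrees(2*np.arctan2(a[1],a[0])).round(2),s["wrist_force"].round(1),s["grip_width"].round(3))
q=lambda x,y,z:[(-x,-y,z),(x,-y,z),(x,y,z),(-x,y,z)]
HONE=[(-90,-12,24),(10,-12,24),(10,-17,24),(90,-17,24),(90,17,24),(10,17,24),(10,12,24),(-90,12,24)]
E
python3 - <<'E'
from look import *
S=(.5162,.2654,-.215,.006)
look("w2",[(S,q(98,26,1),(255,0,255)),((.5162,.2654,-.215,.084),HONE,(0,0,255))])
E
```

```text
Traceback (most recent call last):
  File "look.py", line 9, in look
    a=s["orientation"]; print(s["eef_pos"].round(4),"tool x deg",np.degrees(2*np.arctan2(a[1],a[0])).round(2),s["wrist_force"].round(1),s["grip_width"].round(3))
                                                                                                                                        ^^^^^^^^^^^^^^^^^^^^^
AttributeError: 'float' object has no attribute 'round'
```

View pics/w2.png

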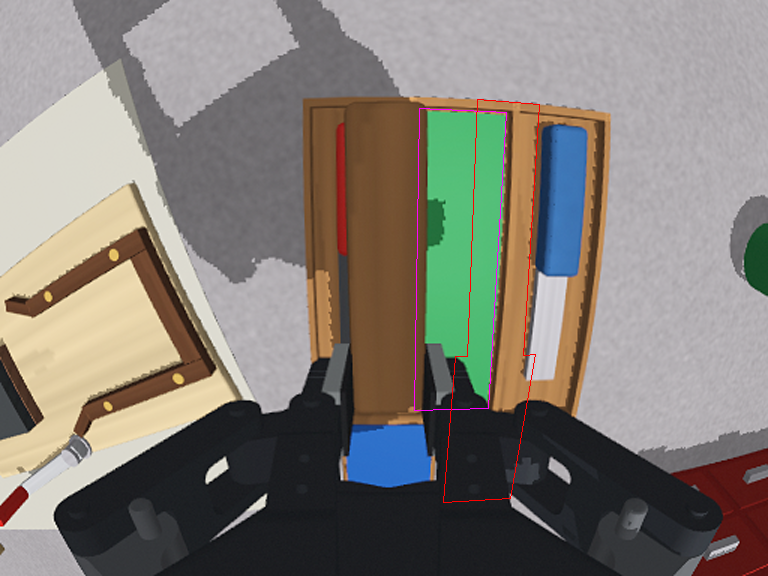

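The held hone (385,250) is level and square to the tray, but one row short, which leaves it 45 mm left of the slot (460,260). Correcting that now.

>>> step_arm(steps="3 23 10 0 0 0 1; 3 22 20 0 0 0 1; 0 0 25 0 0 0 1; 0 0 25 0 0 0 1; 0 0 0 0 0 0 1; 0 0 0 0 0 0 1")

```text
clock: 5.6
eef_pos: [0.5151, 0.2652, 0.0483]
orientation: [0.107, 0.994, 0.0, 0.0]
wrist_force: [0.3, 0.2, -0.9]
grip_width: 0.274
grip_force: 40.7
```

```bash
sed -i 's/,s\["grip_width"\].round(3)/,s["grip_width"]/' look.py; python3 - <<'E'
from look import *
S=(.5162,.2654,-.215,.006)
print(read_state()["eef_pos"])
look("w3",[(S,q(98,26,1),(255,0,255)),((.5162,.2654,-.215,.007),HONE,(0,0,255))])
E
```

```text
[0.51508026 0.26520265 0.04830296]
[0.5152 0.2653 0.0485] tool x deg 167.7 [-0.   0.1 -1. ] 0.2688455806464413
```

View pics/w3.png

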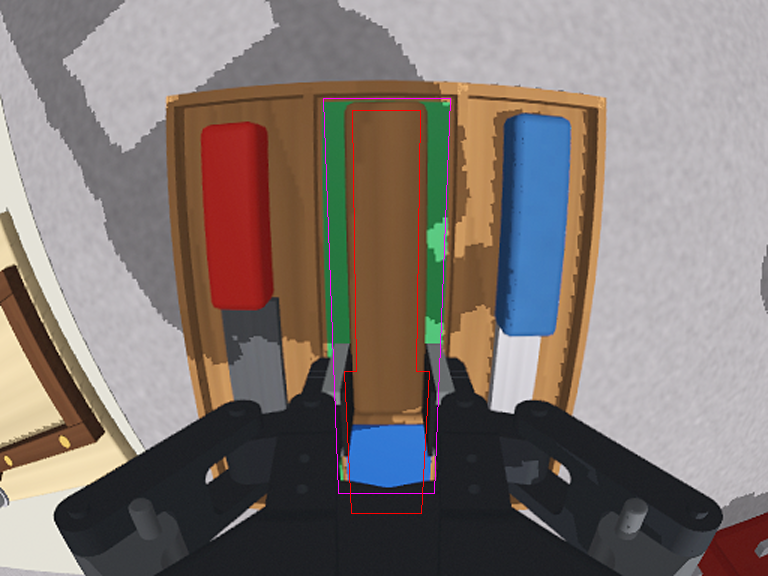

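The hone is centred in the green slot (387,300) and parallel to it. Lowering slowly.

>>> step_arm(steps="0 0 15 0 0 0 1; 0 0 10 0 0 0 1; 0 0 4 0 0 0 1; 0 0 2 0 0 0 1; 0 0 0 0 0 0 1")

```text
clock: 6.28
eef_pos: [0.5146, 0.2655, 0.0162]
orientation: [0.107, 0.994, -0.0, -0.0]
wrist_force: [1.1, 0.0, -0.3]
grip_width: 0.269
grip_force: 40.8
```

>>> step_arm(steps="0 0 1 0 0 0 1; 0 0 0 0 0 0 1; 0 0 1 0 0 0 1; 0 0 0 0 0 0 1")

```text
clock: 6.78
eef_pos: [0.5147, 0.2655, 0.0151]
orientation: [0.107, 0.994, 0.0, 0.0]
wrist_force: [-4.1, -1.6, 13.6]
grip_width: 0.27
grip_force: 42.6
```

>>> step_arm(steps="0 0 0 0 0 0 0.4; 0 0 0 0 0 0 0.34; 0 0 0 0 0 0 0.34; 0 0 -5 0 0 0 0.3; 0 0 -15 0 0 0 0.2; 0 0 -40 0 0 0 -0.2; 0 0 -60 0 0 0 -1; 0 0 -60 0 0 0 -1; 0 0 0 0 0 0 -1")

```text
clock: 7.9
eef_pos: [0.5167, 0.2663, 0.2001]
orientation: [0.107, 0.994, 0.002, 0.004]
wrist_force: [0.1, 0.5, -0.3]
grip_width: 0.997
grip_force: 0.0
```

```bash
python3 - <<'E'
from look import *
S=(.5162,.2654,-.215,.006)
look("w4",[(S,q(98,26,1),(255,0,255)),((.5162,.2654,-.215,.007),HONE,(0,0,255)),((.5242,-.0877,.176,0),q(85,175,12),(0,255,255)),((.5398,-.1847,.1215,.012),q(37.5,75,26),(255,255,0)),
((.5242,-.0877,.176,.012),[(-39.5,45,12),(-39.5,160,12),(39.5,160,12),(39.5,45,12)],(0,0,255))])
E
```

```text
[0.5155 0.2658 0.1974] tool x deg 167.68 [ 0.   0.4 -0.9] 0.9994068500877862
```

View pics/w4.png

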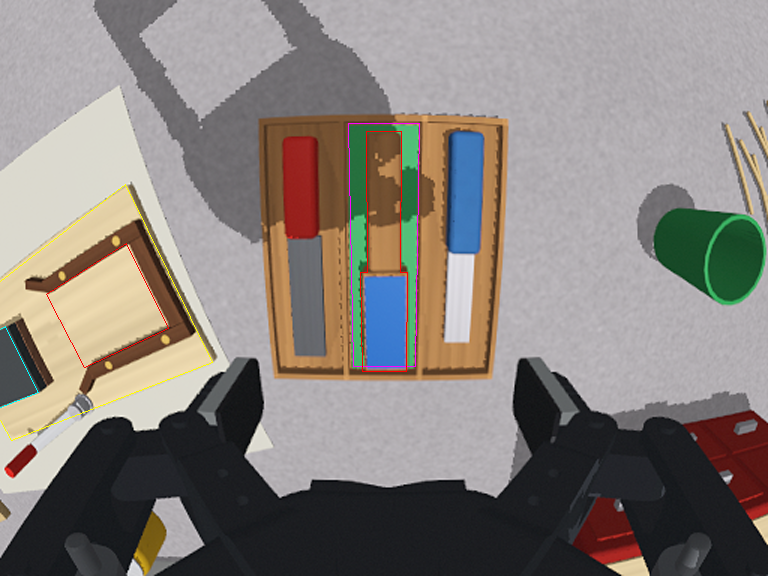

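The hone lies centred in the slot (385,250), inside the predicted outline, with the chisel and file undisturbed. Next I turn the tool to the stone.

>>> step_arm(steps="0 0 0 0 0 10.1 -1; 0 0 0 0 0 10.1 -1; 0 0 0 0 0 10.1 -1; 0 0 0 0 0 10.1 -1; 0 0 0 0 0 10.1 -1; 0 0 0 0 0 10.1 -1; 0 0 0 0 0 10.1 -1; -47 -3 0 0 0 0 -1; -47 -3 0 0 0 0 -1; -47 -3 0 0 0 0 -1")

```text
clock: 9.2
eef_pos: [0.5219, 0.123, 0.1935]
orientation: [0.663, 0.749, -0.001, -0.001]
wrist_force: [0.4, 0.4, 0.4]
grip_width: 0.999
grip_force: 0.0
```

>>> step_arm(steps="-47 -3 -7 0 0 0 -1; -47 -3 -7 0 0 0 -1; -47 -3 -7 0 0 0 -1; -47 -3 -7 0 0 0 -1; -47 -3 -7 0 0 0 -1; -47 -3 -7 0 0 0 -1; 0 0 0 0 0 0 -1; 0 0 0 0 0 0 -1")

```text
clock: 10.2
eef_pos: [0.5384, -0.1572, 0.2355]
orientation: [0.663, 0.749, -0.0, -0.001]
wrist_force: [0.7, 0.9, -0.4]
grip_width: 0.998
grip_force: 0.0
```

```bash
python3 - <<'E'
from look import *
import pickle
c=capture("wrist"); pickle.dump(c,open("w5.pkl","wb"))
hsv=cv2.cvtColor(c["frame"],cv2.COLOR_BGR2HSV)
L=q(37.5,75,26); v=(.5398,-.1847,.1215,.012)
look("w5",[(v,L,(255,255,0)),((.5242,-.0877,.176,.012),[(-39.5,45,12),(-39.5,160,12),(39.5,160,12),(39.5,45,12)],(0,0,255)),((.5242,-.0877,.176,0),q(85,175,12),(0,255,255))])
p=proj(place(v,L),c["mtx"],c["pose"],True); print(p.round(1))
E
```

```text
[ 0.5387 -0.1566  0.2358] tool x deg 97.03 [-0.3 -0.1 -0.3] 0.9987343676518611
[[226.9 248.3]
 [285.5 248.4]
 [288.8 129. ]
 [223.2 129.1]]
```

View pics/w5.png

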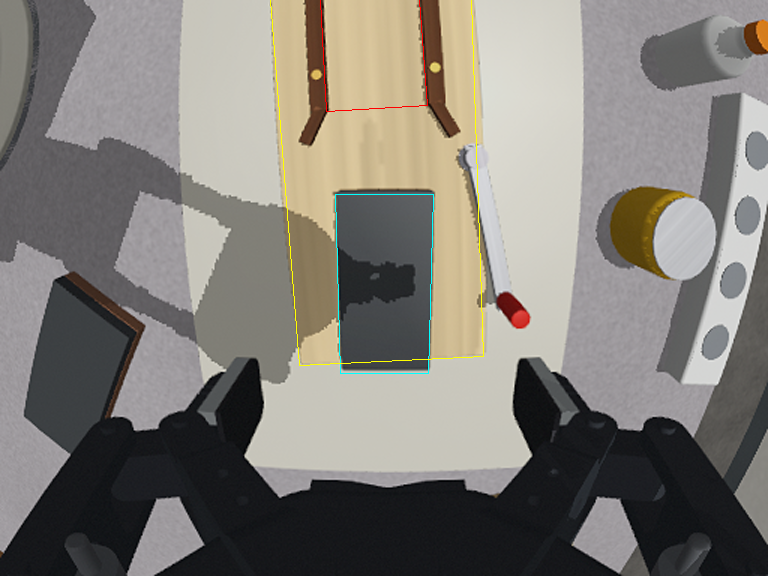

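The wrist view shows the stone (385,282) about 2 mm nearer the mouth than fitted, with its yaw as fitted. The cleats and board match their outlines, and the gate bar (490,230) is clear of the fingers. Descending astride the stone.

>>> step_arm(steps="-45 -2 30 0 0 0 -1; 0 0 50 0 0 0 -1; 0 0 50 0 0 0 -1; 0 0 45 0 0 0 -1; 0 0 30 0 0 0 -1; 0 0 0 0 0 0 -1; 0 0 0 0 0 0 -1")

```text
clock: 11.18
eef_pos: [0.5432, -0.2023, 0.0324]
orientation: [0.662, 0.749, 0.0, 0.0]
wrist_force: [0.2, 0.6, 0.1]
grip_width: 0.998
grip_force: 0.0
```

>>> step_arm(steps="0 0 14 0 0 0 -1; 0 0 0 0 0 0 -1; 0 0 0 0 0 0 1; 0 0 0 0 0 0 1; 0 0 0 0 0 0 1; 0 0 0 0 0 0 1; 0 0 0 0 0 0 1", force=30)

```text
clock: 12.05
eef_pos: [0.5426, -0.2026, 0.0177]
orientation: [0.663, 0.749, 0.0, 0.0]
wrist_force: [-2.8, 1.2, 7.0]
grip_width: 0.865
grip_force: 36.4
```

>>> step_arm(steps="0 0 0 0 0 -1.5 1; 0 0 0 0 0 -1.5 1; 10 1 0 0 0 0 1; 15 1 0 0 0 0 1; 15 0 0 0 0 0 1; 15 0 0 0 0 0 1; 10 0 0 0 0 0 1; 0 0 0 0 0 0 1")

```text
clock: 13.05
eef_pos: [0.5336, -0.1372, 0.0176]
orientation: [0.643, 0.766, 0.0, 0.0]
wrist_force: [2.0, 7.1, 9.3]
grip_width: 0.867
grip_force: 36.7
```

```bash
python3 - <<'E'
from look import *
import pickle
c=capture("wrist"); pickle.dump(c,open("w6.pkl","wb"))
H=(.5242,-.0877,.176,.012)
T=(.5401-.0024-.0104,-.1822+.0021+.064,.1745,.012)
k=3;x0,y0,w,h=150,0,260,190
f=cv2.resize(c["frame"][y0:y0+h,x0:x0+w],None,fx=k,fy=k,interpolation=cv2.INTER_CUBIC)
for v,L,col in((H,[(-39.5,45,12),(-39.5,160,12),(39.5,160,12),(39.5,45,12)],(0,0,255)),(T,q(37.5,75,26),(255,255,0)),(H,q(85,175,0),(0,255,255))):
    p=(proj(place(v,L),c["mtx"],c["pose"],True)-[x0,y0]+.5)*k
    cv2.polylines(f,[np.int32(np.round(p))],True,col,1)
cv2.imwrite("pics/w6.png",f); s=read_state();a=s["orientation"];print(s["eef_pos"],np.degrees(2*np.arctan2(a[1],a[0])),s["wrist_force"])
# edge profiles: rows across the stone / cleats
g=cv2.cvtColor(c["frame"],cv2.COLOR_BGR2GRAY)
for r in range(10,180,20): print(r,[int(i) for i in np.where(np.abs(np.diff(g[r,170:350].astype(int)))>25)[0]+170])
E
```

```text
[ 0.5335858  -0.13727642  0.01763841] 99.98250770997925 [1.45954719 7.39286585 9.15982012]
10 [177, 178, 328, 329, 334, 335]
30 [171, 176, 177, 328, 329, 335]
50 [176, 177, 230, 328, 329, 335, 336]
70 [346]
90 [345, 346, 347, 348]
110 [346, 347]
130 [345, 346]
150 [170, 196, 344, 345]
170 [171, 172, 231, 342, 343, 344]
```

>>> step_arm(steps="10 -0.5 0 0 0 0 1; 10 0 0 0 0 0 1; 10 0 0 0 0 0 1; 0 0 0 0 0 0 1")

```text
clock: 13.6
eef_pos: [0.528, -0.108, 0.0176]
orientation: [0.643, 0.766, 0.0, 0.0]
wrist_force: [3.2, 7.3, 7.6]
grip_width: 0.867
grip_force: 36.6
```

>>> step_arm(steps="10 0 0 0 0 0 1; 10 0 0 0 0 0 1; 10 0 0 0 0 0 1; 10 0 0 0 0 0 1; 10 0 0 0 0 0 1; 10 0 0 0 0 0 1; 10 0 0 0 0 0 1; 0 0 0 0 0 0 1")

```text
clock: 14.6
eef_pos: [0.5159, -0.0391, 0.0176]
orientation: [0.643, 0.766, 0.0, 0.0]
wrist_force: [1.7, 6.9, 8.6]
grip_width: 0.868
grip_force: 36.6
```

>>> step_arm(steps="5 0 0 0 0 0 1; 5 0 0 0 0 0 1; 2 0 0 0 0 0 1; 0 0 0 0 0 0 1")

```text
clock: 15.1
eef_pos: [0.514, -0.0281, 0.0176]
orientation: [0.643, 0.766, 0.0, 0.001]
wrist_force: [1.7, -2.0, 7.3]
grip_width: 0.866
grip_force: 36.5
```

>>> step_arm(steps="1 0 0 0 0 0 1; 1 0 0 0 0 0 1; 0 0 0 0 0 0 1")

```text
clock: 15.48
eef_pos: [0.5138, -0.0264, 0.0177]
orientation: [0.643, 0.766, 0.0, 0.001]
wrist_force: [1.6, -5.4, 6.6]
grip_width: 0.869
grip_force: 36.5
```

>>> step_arm(steps="1 0 0 0 0 0 1; 0 0 0 0 0 0 1")

```text
clock: 15.72
eef_pos: [0.5136, -0.0254, 0.0176]
orientation: [0.643, 0.766, 0.0, 0.001]
wrist_force: [1.7, -6.4, 6.6]
grip_width: 0.868
grip_force: 36.5
```

>>> step_arm(steps="1 0 0 0 0 0 1; 0 0 0 0 0 0 1; 1 0 0 0 0 0 1; 0 0 0 0 0 0 1")

```text
clock: 16.23
eef_pos: [0.5132, -0.0235, 0.0176]
orientation: [0.643, 0.766, 0.0, 0.001]
wrist_force: [1.2, -6.0, 6.7]
grip_width: 0.864
grip_force: 36.5
```

>>> step_arm(steps="1 0 0 0 0 0 1; 0 0 0 0 0 0 1; 1 0 0 0 0 0 1; 0 0 0 0 0 0 1")

```text
clock: 16.73
eef_pos: [0.5133, -0.0233, 0.0177]
orientation: [0.643, 0.766, -0.0, 0.002]
wrist_force: [-0.1, -32.5, 5.0]
grip_width: 0.871
grip_force: 36.2
```

>>> step_arm(steps="-1 0 0 0 0 0 1; 0 0 0 0 0 0 -1; 0 0 0 0 0 0 -1; 0 0 0 0 0 0 -1; 0 0 -10 0 0 0 -1; 0 0 -30 0 0 0 -1; 0 0 -40 0 0 0 0; -45 0 0 0 0 0 1; -45 0 0 0 0 0 1; 0 0 0 0 0 0 1")

```text
clock: 17.98
eef_pos: [0.5289, -0.1133, 0.0981]
orientation: [0.644, 0.765, 0.0, 0.001]
wrist_force: [0.1, 1.4, -0.2]
grip_width: 0.143
grip_force: 0.0
```

>>> step_arm(steps="0 0 40 0 0 0 1; 0 0 34 0 0 0 1; 0 0 0 0 0 0 1; 10 0 0 0 0 0 1; 8 0 0 0 0 0 1; 3 0 0 0 0 0 1; 0 0 0 0 0 0 1")

```text
clock: 18.85
eef_pos: [0.5246, -0.0899, 0.0238]
orientation: [0.643, 0.766, 0.0, 0.0]
wrist_force: [0.1, -0.1, 0.3]
grip_width: -0.003
grip_force: 0.0
```

>>> step_arm(steps="2 0 0 0 0 0 1; 0 0 0 0 0 0 1; 2 0 0 0 0 0 1; 0 0 0 0 0 0 1")

```text
clock: 19.35
eef_pos: [0.5247, -0.088, 0.0236]
orientation: [0.643, 0.766, -0.0, 0.002]
wrist_force: [-0.3, -18.9, -1.0]
grip_width: -0.001
grip_force: 9.8
```

>>> step_arm(steps="1 0 0 0 0 0 1; 0 0 0 0 0 0 1; -8 0 0 0 0 0 1; -13 0 0 0 0 0 1; 0 0 -50 0 0 0 1; 0 0 -55 0 0 0 1; -47 48 0 0 0 0 0.3; -47 49 0 0 0 0 0.3; 0 0 0 0 0 -5.5 0.3; 0 0 0 0 0 -5.5 0.3")

```text
clock: 20.6
eef_pos: [0.6307, -0.1769, 0.1277]
orientation: [0.566, 0.825, -0.0, -0.0]
wrist_force: [-0.5, 0.6, -0.1]
grip_width: 0.348
grip_force: 0.0
```

```bash
python3 - <<'E'
from station import *; from lib import *
c=capture("wrist"); s=read_state();a=s["orientation"]
print(s["eef_pos"].round(4),np.degrees(2*np.arctan2(a[1],a[0])),s["grip_width"])
for n in("scene","side","wrist"):
    c=capture(n); h=cv2.cvtColor(c["frame"],cv2.COLOR_BGR2HSV)
    m=((h[...,0]<8)|(h[...,0]>172))&(h[...,1]>150)&(h[...,2]>60)
    k,l,st,ce=cv2.connectedComponentsWithStats(m.astype(np.uint8))
    print(n,proj(np.array([[.6404,-.1843,.0785],[.6404,-.1843,.0285]]),c["mtx"],c["pose"],n=="wrist").round(1).tolist(),[(st[i].tolist()) for i in range(1,k) if st[i,4]>15])
E
```

```text
[ 0.6305 -0.1766  0.1278] 111.41744643257042 0.34885463232892033
scene [[236.0, 272.4], [236.6, 283.8]] [[0, 0, 3, 10, 19], [13, 0, 6, 5, 21], [95, 22, 9, 22, 107], [81, 27, 10, 22, 108], [53, 37, 11, 24, 122], [37, 43, 12, 24, 128], [368, 133, 92, 89, 2744], [259, 179, 18, 16, 166], [234, 273, 4, 13, 40]]
side [[329.6, 276.5], [326.9, 287.9]] [[317, 81, 17, 17, 71], [350, 82, 10, 15, 53], [318, 113, 7, 10, 35], [228, 183, 24, 10, 177], [324, 274, 9, 17, 88]]
wrist [[266.1, 227.9], [264.7, 205.1]] [[257, 198, 22, 40, 667]]
```

>>> step_arm(steps="-11 7 0 0 0 0 0.3; 0 0 0 0 0 0 0.3; 0 0 30 0 0 0 0.3; 0 0 30 0 0 0 0.3; 0 0 20 0 0 0 0.3; 0 0 0 0 0 0 0.3")

```text
clock: 21.55
eef_pos: [0.6404, -0.1835, 0.047]
orientation: [0.567, 0.824, -0.0, -0.001]
wrist_force: [0.5, 0.9, 1.3]
grip_width: 0.347
grip_force: 0.0
```

>>> step_arm(steps="0.5 -10.5 0 0 0 5 0.3; 0.5 -10.5 0 0 0 5 0.3; 0.5 -10.5 0 0 0 5 0.3; 0.5 -10.5 0 0 0 5 0.3; 0.5 -10.5 0 0 0 5 0.3; 0.5 -10.5 0 0 0 5 0.3; 0.5 -10.5 0 0 0 5 0.3; 0.5 -10.5 0 0 0 5 0.3; 0.5 -10.5 0 0 0 5 0.3; 0.5 -10.5 0 0 0 5 0.3")

```text
clock: 22.8
eef_pos: [0.5402, -0.1766, 0.0497]
orientation: [0.863, 0.506, 0.001, 0.001]
wrist_force: [0.5, 0.2, 0.7]
grip_width: 0.348
grip_force: 0.2
```

```bash
python3 - <<'E'
from station import *; import numpy as np
s=read_state();a=s["orientation"]; p=s["eef_pos"][:2]-[.5978,-.0736]
print(s["eef_pos"],np.hypot(*p),np.degrees(np.arctan2(p[1],p[0])),np.degrees(2*np.arctan2(a[1],a[0])),s["wrist_force"])
E
```

```text
[ 0.54023384 -0.17659353  0.04968055] 0.11798952792261493 -119.20212833075787 60.800269287422914 [0.52428064 0.15795555 0.71614911]
```

>>> step_arm(steps="0.4 -10.5 0 0 0 5 0.3; 0.4 -10.5 0 0 0 5 0.3; 0.4 -10.5 0 0 0 5 0.3; 0.4 -10.5 0 0 0 5 0.3; 0.4 -10.5 0 0 0 5 0.3; 0.4 -10.5 0 0 0 5 0.3; 0.4 -10.5 0 0 0 5 0.3; 0.4 -10.5 0 0 0 5 0.3; 0.4 -10.5 0 0 0 5 0.3; 0 0 0 0 0 0 0.3")

```text
clock: 24.05
eef_pos: [0.4824, -0.1042, 0.0493]
orientation: [0.99, 0.139, 0.001, 0.0]
wrist_force: [0.6, -0.6, -0.0]
grip_width: 0.351
grip_force: 0.0
```

>>> step_arm(steps="0.2 -5 0 0 0 2.5 0.3; 0.2 -5 0 0 0 2.5 0.3; 0 -3 0 0 0 0 0.3; 0 0 0 0 0 0 0.3")

```text
clock: 24.55
eef_pos: [0.4794, -0.0918, 0.0486]
orientation: [0.995, 0.097, 0.0, 0.0]
wrist_force: [0.2, 0.3, 0.2]
grip_width: 0.351
grip_force: 0.0
```

```bash
python3 - <<'E'
from station import *; import numpy as np
s=read_state();a=s["orientation"]; p=s["eef_pos"][:2]-[.5978,-.0736]
print(s["eef_pos"],np.hypot(*p),np.degrees(np.arctan2(p[1],p[0])),np.degrees(2*np.arctan2(a[1],a[0])),s["wrist_force"])
E
```

```text
[ 0.47938332 -0.09179616  0.04856902] 0.11980654938860222 -171.26413865753528 11.098018534272095 [0.17620911 0.29071494 0.1820204 ]
```

>>> step_arm(steps="0 -2 0 0 0 0 0.3; 0 -2 0 0 0 0 0.3; 0 -1 0 0 0 0 0.3; 0 0 0 0 0 0 0.3")

```text
clock: 25.05
eef_pos: [0.4783, -0.0872, 0.0483]
orientation: [0.995, 0.096, 0.0, 0.0]
wrist_force: [-0.0, -6.4, -0.2]
grip_width: 0.355
grip_force: 3.3
```

>>> step_arm(steps="0 -1 0 0 0 0 0.3; 0 -1 0 0 0 0 0.3; 0 -1 0 0 0 0 0.3; 0 0 0 0 0 0 0.3")

```text
clock: 25.55
eef_pos: [0.4783, -0.0863, 0.0484]
orientation: [0.995, 0.096, 0.001, 0.002]
wrist_force: [-4.0, -34.4, -2.0]
grip_width: 0.352
grip_force: 16.4
```

The gate is against its stop. Back the fingers off to centre, lift clear and check.

>>> step_arm(steps="0 3 0 0 0 0 0.3; 0 4 0 0 0 0 0.3; 0 0 0 0 0 0 0.3; 0 0 -20 0 0 0 0.3; 0 0 -40 0 0 0 0.3; 0 0 -50 0 0 0 0.3; 40 0 -50 0 0 0 0.3; 40 0 0 0 0 0 0.3; 0 0 0 0 0 0 0.3")

```text
clock: 26.68
eef_pos: [0.5586, -0.0749, 0.2074]
orientation: [0.995, 0.096, 0.001, 0.0]
wrist_force: [-0.1, 0.2, 0.8]
grip_width: 0.351
grip_force: 0.0
```

```bash
python3 - <<'E'
from station import *; from lib import *; from look import q,HONE
H=(.5242,-.0877,.176,0); u=place(H,[(0,85,12)])[0]; pv=place(H,[(75,1,28.5)])[0]
out=[]
for n,(x0,y0,w,h),k in(("side",(215,155,130,185),3.2),("wrist",(90,0,330,270),1.6)):
    c=capture(n); f=cv2.resize(c["frame"][y0:y0+h,x0:x0+w],None,fx=k,fy=k,interpolation=cv2.INTER_CUBIC)
    for v,L,col in((( u[0],u[1],.176,.012),q(37.5,75,26),(255,255,0)),(H,[(-39.5,160,24),(39.5,160,24)],(0,0,255)),((H),[(75,-6,28.5),(-52,-6,28.5),(-52,8,28.5),(75,8,28.5)],(255,0,255)),((.5162,.2654,-.215,.007),HONE,(0,255,255))):
        p=(proj(place(v,L),c["mtx"],c["pose"],n=="wrist")-[x0,y0]+.5)*k; cv2.polylines(f,[np.int32(p.round())],True,col,1)
    out.append(f)
hh=592; o=np.zeros((hh,out[0].shape[1]+out[1].shape[1],3),np.uint8); x=0
for f in out: o[:f.shape[0],x:x+f.shape[1]]=f[:hh]; x+=f.shape[1]
o=cv2.resize(o,None,fx=min(1,800/o.shape[1]),fy=min(1,800/o.shape[1]),interpolation=cv2.INTER_AREA)
cv2.imwrite("pics/end.png",o); print(o.shape,read_state()["eef_pos"],read_state()["wrist_force"])
E
```

```text
(502, 800, 3) [ 0.55584759 -0.07514116  0.20654604] [-0.67069589 -0.36379317 -0.03042924]
```

View pics/end.png

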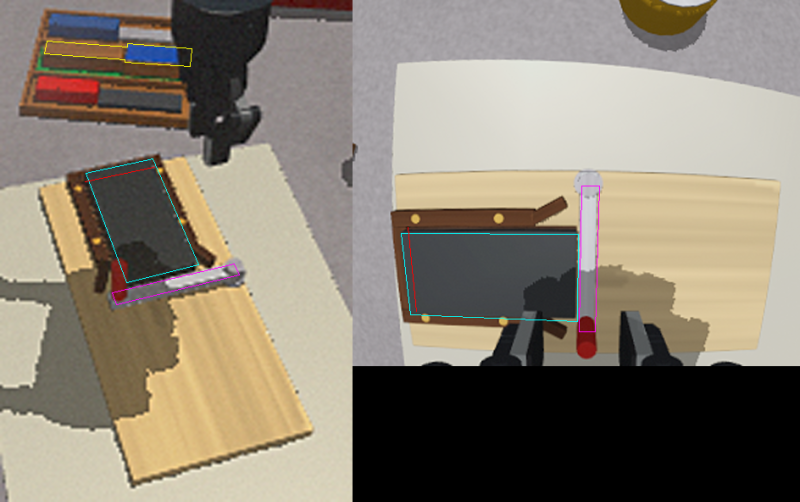

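The final views show the stone on the home outline, square against the end stop (cyan, right panel 403–578). The gate lies across the mouth behind it, and the hone rests in the green slot.

```bash
python3 -c "
from station import *
print(finish_job())"
```

```text
the job is handed in; nothing more can be done
None
```

I handed the job in at about 27 s of the 61 s allowed: the hone is laid in the green-lined slot, the stone was slid home and square against the end stop, and the gate is swung closed to its stop.

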